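# Close out a pressure check: gauge off, cap on, release tag clipped on

### The arm

A 7-joint arm with a two-finger parallel gripper is mounted at the origin on the work surface. World frame = base frame: x ahead of the robot, y to its left, z up, the work surface at z = 0. Lengths are in m, angles in rad, forces in N, time in s.
With the tool pointing down it reaches from about 0.425 to 0.875 m from the base axis. Payload 4.7 kg.
Tool frame: the origin (TCP) lies between the finger pads; the fingertips stand 14 mm ahead of it and the grasp point (between the pads) lies 5 mm behind it; z points along the fingers, y is the line along which they close (so a half turn about z gives the same grasp; the last joint's range is limited). The gripper opens to 87 mm and grips with 3 to 60 N. Pads are 19 mm wide; open, the fingers measure 117 mm over their backs; the gripper's body (75 mm by 190 mm) begins 51 mm behind the grasp point.
Start: joints at [-1.329, 0.321, -0.07, 1.45, 0.023, 1.371, -0.057], TCP at [0.147, 0.633, 0.237] pointing down, gripper open.
Joint ranges: [-2.86, 2.86], [-0.3, 2.09], [-1.38, 1.24], [0.06, 2.45], [-1.56, 4.7], [0.09, 2.05], [-2.69, 2.69]. Speed limits (rad/s): [2.57, 2.57, 3.14, 3.14, 3.14, 3.14, 3.14].

### API

Orientations are given as a rotation vector (axis times angle).
In Python, from bench import get_state, get_image, camera_params, close_job gives the robot as it stands. The module is installed in compiled form; this text tells all that it offers.
- The arm moves only by the tool arm_command, never from a script. Its argument "motion" is a list of rows, each a list of 5 numbers: the finger opening in mm, from 0 to 87, then the shift along the tool's x, y, z in mm, then the turn about the tool's z in degrees. In form: [[gripper, x, y, z, spin], ...]. A call has 1 to 5 rows; each row is the pose to reach, as a shift and turn from the pose commanded when the call began, along the tool's axes at that moment; what a row does not reach only later rows make up. A row lasts 1/12 s, in which the tool goes at most 41.7 mm and 7.16 degrees, less where a joint would pass 70% of its speed; a pose out of reach is approached as far as the arm can. A call with a gripper value outside its range is refused whole. The fingers move at their own pace and stop on an object; "newtons" is the grip in N (left out, the last holds). Time passes only in rows, so rows that repeat a pose let the fingers close. It gives the time, the measured TCP pose, the force, the opening and the grip force at its end, in the units of the state.
- get_state(): the state, without advancing time (a new reading comes with each control period).
- get_image(name): name is "scene" or "top" or "wrist"; returns (picture, depth): 480x640x3 uint8, red, green, blue; 480x640 float32, m along the optical axis (not along the pixel's ray), 0 where there is no reading.
- camera_params(name): a dict with "intrinsics" (3x3 intrinsics, pixels), "D" ([k1, k2, p1, p2, k3] as OpenCV has them; the pictures are not rectified), "extrinsics" (4x4, takes a point from camera to world coordinates). Camera axes: x right, y down, z forward; pixel columns grow to the right and rows downward; lengths in m; the calibration is good to about 2 mm. A picture is of the moment at which its call begins: read the wrist's pose just before it. camera_params takes no time and is no camera call; for the wrist camera it gives the pose at the moment of the call.
- close_job(): hands the job in; it is judged then, once.
The state is a dict: "time": time; "joint_positions": joint angles; "qd": joint speeds; "joint_torque": joint torques, N m; "position": TCP position; "tool_rot": TCP orientation; "ft_force": force on the tool from outside, world axes, zero at the start; "torque": the same for the moment, N m; "grip_width": opening from 0.0 (shut) to 1.0 (fully open); "grip_force": force on a finger pad.
Only numpy, scipy, OpenCV 4.12 (cv2) and the standard library are available. Lean on these libraries where they do the work, as an engineer would, in place of code of your own. Each camera call takes 0.05 s, during which the arm holds its last target. There are 200 camera calls.

### The job

The pressure check on the green valve block is finished. Pull the blue gauge off its port and set it down gently, upright, in the empty pocket of the orange tool case, then press the loose brass cap onto the bare port until it snaps fully home. Last of all take the green tag clip off the rack and clip it onto the valve block's upright tag fin, and leave everything else as it is.

Things in the scene. Friction and masses are not known exactly. Their poses are not given: they have to be found in the camera images.
- gauge: Blue steel pressure gauge on a push-on steel socket, held on one of the block's two ports by sprung balls. Origin: centre of the socket's open underside (at the port's shoulder while on it), z up the stem. Socket 32 mm across and 32 mm tall, neck 18 mm across up to 40 mm, dial above. 0.28 kg. It comes off straight up: the balls give at a pull of about 12 N, and it is clear of the nipple after 30 mm.
- gauge_dial (a point): Centre of the gauge's dial case, 71.5 mm above its origin: a disc 63 mm across and 30 mm thick, top 103 mm above the origin. Its flat faces look along the gauge's own +x (white dial) and -x (plain back): grip it from above across these faces.
- pocket (a point): Centre of the floor of the only empty pocket in the dark foam of the orange tool case (yellow floor): 47 mm square, 36 mm deep, 17 mm above the ledge, sides along the case's x and y; z up. Foam top 36 mm and case rim 43 mm above this floor. The gauge's socket goes in, its dial stays above the foam. The case is fixed, folded open, its lid flat on the side away from the block.
- valve_block: Green valve block bolted to the ledge, 60 mm (x) by 170 mm (y) by 50 mm high on a 12 mm flange. Origin on the ledge under port 1; x across the block, y along its row of ports, z up. Port 1 at y = 0, port 2 at y = +85 mm, the tag fin round y = -85 mm.
- port1 (a point): Centre of the shoulder of port 1 (top of a 36 mm hexagon, 55 mm above the ledge), axes of the block. A steel nipple rises 25 mm from it: 18 mm across with a round nose, with four sprung balls standing out round it between 4 and 16 mm above the shoulder. One port carries the gauge, the other a brass cap; which is which varies.
- port2 (a point): The same for port 2, 85 mm from port 1 along the block's y.
- fin_edge (a point): Middle of the top edge of the valve block's tag fin: an upright bare sheet 4 mm thick (along the block's x) and 74 mm wide (along the block's y), top edge 95 mm above the ledge, free on both sides. Axes of the block.
- loose_cap: Knurled brass push-on cap, 32 mm across, 32 mm tall, 0.09 kg, standing mouth down on the ledge on the robot's side of the block. Origin: centre of its open underside; z up. Merely set on a port it perches on the balls, 15 mm too high; about 13 N pushes it past them and it snaps down. Home: its underside rests on the shoulder (origin at the port point).
- fitted_cap: The same kind of brass cap, already home on the port that has no gauge. Leave it.
- green_clip: Green spring clip with a hanging tag, 24 mm wide along its own y, clipped on the top edge of the tag rack (a 4 mm upright sheet 75 mm high). Origin: on the pivot between its levers, 12 mm above the rack's edge; z up, x across the levers (normal to the sheet). The tag hangs on the +x side to 60 mm below the origin, 10 mm off the sheet. 0.053 kg.
- green_grip (a point): Midpoint between the green clip's two grip rolls, 24 mm above its origin. They measure 42 mm over their outsides along the clip's x; the levers are narrower below. Squeezing the rolls together (7 N at first, 10 N at the end) opens the jaws, up to a stop at 25 mm over the rolls, where the jaws stand 16 mm apart. Letting go shuts them.
- green_bite (a point): Point between the green clip's jaw pads at mid height, 22 mm below its origin. The pads reach 6 mm above and below it; a sheet's edge can stand up to 14 mm above it inside the clip (10 mm on the rack).
- green_jaw (a joint): Angle between the green clip's levers, rad: 0 with the jaws on a 4 mm sheet, -0.18 shut on nothing, 0.62 squeezed to the stop.
- red_clip: The same clip in red, on the same rack, 80 mm from the green one; which is at which end varies. Leave it.
- pallet_truck: Yellow desk model of a hand pallet truck with its lever, 220 mm long, 185 mm tall, standing beyond the block. Bystander.
- crate_corner: Wooden crate corner of three boards, 100 mm each way. Bystander.
- stamp: Hand stamp, 34 x 62 mm, 68 mm tall. Bystander.
- seal_reader: Black hand-held seal reader, 105 mm long, 16 mm thick. Bystander.
- torch: Flat yellow torch, 130 mm long, 26 mm thick. Bystander.
- padlock: Brass padlock lying flat, 78 mm long, 22 mm thick. Bystander.
Not all that is in view belongs to the job. There is more than one size of the green_clip; the job needs the middle-sized.

How it is judged:
On the way, in this order (a step that is already met when the one before it is completed fails the run):
1. the gauge has been pulled off and lowered upright into the empty pocket in the gripper, not dropped (x of gauge in the frame of pocket between -0.012 and 0.012 m and y of gauge in the frame of pocket between -0.012 and 0.012 m and z of gauge in the frame of pocket below 0.012 m and contact force between the fingers and gauge above 0.5 N), for 0.1 s.
2. the gauge stands released in the pocket and the loose cap is home on the bare port (x of gauge in the frame of pocket between -0.012 and 0.012 m and y of gauge in the frame of pocket between -0.012 and 0.012 m and z of gauge in the frame of pocket between -0.004 and 0.006 m and angle between gauge's own z axis and vertical below 0.2 rad and ((horizontal distance between loose_cap and port1 below 0.003 m and z of loose_cap in the frame of port1 between -0.003 and 0.0025 m and angle between loose_cap's own z axis and vertical below 0.08 rad) or (horizontal distance between loose_cap and port2 below 0.003 m and z of loose_cap in the frame of port2 between -0.003 and 0.0025 m and angle between loose_cap's own z axis and vertical below 0.08 rad))), for 0.2 s.
3. the green clip is clipped on the tag fin (x of green_bite in the frame of fin_edge between -0.005 and 0.005 m and y of green_bite in the frame of fin_edge between -0.034 and 0.034 m and z of green_bite in the frame of fin_edge between -0.045 and -0.002 m and value of joint green_jaw between -0.1 and 0.15 rad and angle between green_clip's own z axis and vertical below 0.35 rad and angle between the x axis of green_clip and the x axis of valve_block, either way round below 0.3 rad and contact force between the fingers and green_clip below 0.1 N), for 0.2 s.
At the end, for the whole second after the job is handed in: Gauge upright in the pocket, on its floor (6 mm) and within 12 mm of its middle; both caps home on the ports (2.5 mm of the shoulder, 3 mm of the axis, upright); green clip shut on the tag fin, mid-pads at least 2 mm below its edge, upright (0.35 rad) and square to it (0.3 rad); all at rest (all of step 2 and ((horizontal distance between fitted_cap and port1 below 0.003 m and z of fitted_cap in the frame of port1 between -0.003 and 0.0025 m and angle between fitted_cap's own z axis and vertical below 0.08 rad) or (horizontal distance between fitted_cap and port2 below 0.003 m and z of fitted_cap in the frame of port2 between -0.003 and 0.0025 m and angle between fitted_cap's own z axis and vertical below 0.08 rad)) and x of green_bite in the frame of fin_edge between -0.005 and 0.005 m and y of green_bite in the frame of fin_edge between -0.034 and 0.034 m and z of green_bite in the frame of fin_edge between -0.045 and -0.002 m and value of joint green_jaw between -0.1 and 0.15 rad and angle between green_clip's own z axis and vertical below 0.35 rad and angle between the x axis of green_clip and the x axis of valve_block, either way round below 0.3 rad and linear speed of each of gauge, loose_cap, green_clip below 0.02 m/s); the robot touches nothing.
It fails at once if the fitted cap is moved more than 6 mm (distance of fitted_cap from where it was at the start of the episode above 0.006 m).
It fails at once if the red clip is moved more than 15 mm (distance of red_clip from where it was at the start of the episode above 0.015 m).
It fails at once if another bystander is moved more than 30 mm (distance of any of pallet_truck, crate_corner, stamp, seal_reader, torch, padlock from where it was at the start of the episode above 0.03 m).
It also fails if it takes over 72 s, if anything falls off the work surface, if the arm or the gripper's body presses on something with over 40 N, if the wrist force passes 120 N, or if a joint passes its speed limit or range.

## Working session

There is one attempt and no reset: what is moved stays moved. The work goes in short steps, Python scripts to look and compute and a tool call to move; the robot and the scene stay as the last step left them, time stands still between calls to the robot, and variables do not carry over. Pictures are saved under pics/ and viewed, at most 10 in all, crops included, and the job is handed in when it is done.

Besides the shell and the picture viewer there is one more tool, called after "Call:" as name([rows], argument=value, ...), one row to a line, values as JSON. arm_command: Moves the arm, as the interface text tells. Its arguments: {"type":"object","properties":{"motion":{"type":"array"},"newtons":{"type":"number"}},"required":["motion"]}

```bash
mkdir -p pics; cat > h.py <<'E'
import numpy as np, cv2
from bench import get_state,get_image,camera_params,close_job
from scipy.spatial.transform import Rotation as R
def snap(name):
    p=camera_params(name); im,d=get_image(name)
    np.savez(''+name+'.npz',im=im,d=d,K=p["intrinsics"],D=p["D"],E=p["extrinsics"]); return im
def load(name): return np.load(''+name+'.npz')
def save(im,fn): cv2.imwrite('pics/'+fn,cv2.cvtColor(im,cv2.COLOR_RGB2BGR))
def cloud(z):
    K,D,E,d=[z[k] for k in ('K','D','E','d')]
    h,w=d.shape; u,v=np.meshgrid(np.arange(w),np.arange(h))
    uv=np.stack([u,v],-1).reshape(-1,1,2).astype(float)
    n=cv2.undistortPoints(uv,np.array(K,float),np.array(D,float)).reshape(h,w,2)
    P=np.dstack([n*d[...,None],d])
    W=P@E[:3,:3].T+E[:3,3]; W[d==0]=np.nan
    return W
def ray(z,u,v,h):
    n=cv2.undistortPoints(np.array([[[u,v]]],float),np.array(z['K'],float),np.array(z['D'],float)).ravel()
    r=z['E'][:3,:3]@np.array([n[0],n[1],1]); o=z['E'][:3,3]
    return o+r*(h-o[2])/r[2]
E
python3 - <<'E'
from h import *
for n in ('scene','top'):
    save(snap(n),n+'1.png')
    z=load(n);print(n,z['E'].round(3).tolist(),z['K'].round(0).tolist())
s=get_state();print({k:np.round(s[k],3).tolist() for k in ('position','tool_rot','grip_width','time')})
E
```

```text
scene [[0.809, 0.389, -0.441, 1.134], [0.588, -0.56, 0.584, -0.827], [-0.021, -0.731, -0.682, 0.987], [0.0, 0.0, 0.0, 1.0]] [[585.0, 0.0, 320.0], [0.0, 585.0, 237.0], [0.0, 0.0, 1.0]]
top [[-0.012, -0.994, 0.109, 0.407], [-1.0, 0.011, -0.009, -0.039], [0.008, -0.109, -0.994, 1.166], [0.0, 0.0, 0.0, 1.0]] [[520.0, 0.0, 319.0], [0.0, 520.0, 245.0], [0.0, 0.0, 1.0]]
{'position': [0.147, 0.633, 0.236], 'tool_rot': [-0.357, -3.121, 0.003], 'grip_width': 1.002, 'time': 0.1}
```

View pics/scene1.png

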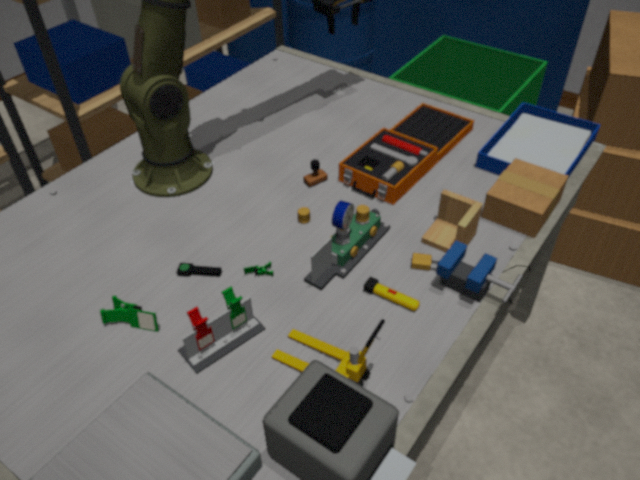

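View pics/top1.png

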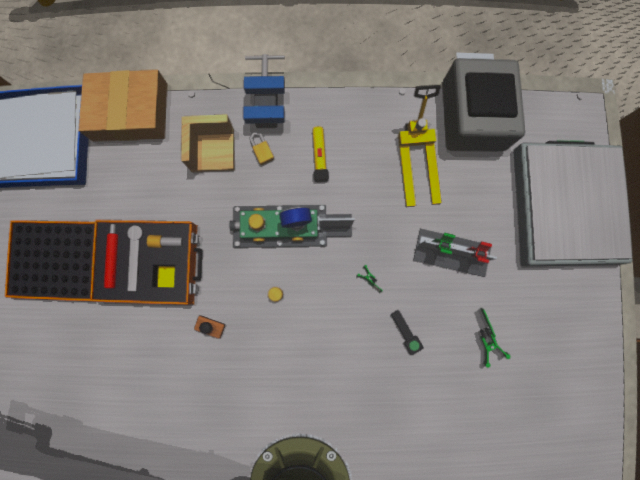

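The top picture shows the gauge at (295,217) on port 1, next to the fin at (337,222). The fitted cap is at (256,222), the loose cap at (275,294) and the yellow pocket at (166,277). On the rack, the green clip is at (445,243) and the red at (483,252). The small and large green clips lie loose at (370,278) and (490,337).

```bash
python3 - <<'E'
from h import *
z=load('top');W=cloud(z);im=z['im'].astype(int);hsv=cv2.cvtColor(z['im'],cv2.COLOR_RGB2HSV)
sc=load('scene');Ws=cloud(sc)
def box(n,u0,u1,v0,v1,zmin,zmax=1,cond=None):
    p=W[v0:v1,u0:u1].reshape(-1,3);m=(p[:,2]>zmin)&(p[:,2]<zmax)
    if cond is not None:m&=cond[v0:v1,u0:u1].ravel()
    p=p[m]
    if len(p)<3: print(n,'few');return p
    c=p[:,:2].mean(0);(w,h),a=cv2.minAreaRect(p[:,:2].astype(np.float32)*1000)[1:]
    print(n,len(p),'mean',p.mean(0).round(4),'bbmid',((p.min(0)+p.max(0))/2).round(4),'zmax',p[:,2].max().round(3),'rect',round(w),round(h),round(a,1));return p
box('table',300,330,300,350,-1)
box('block',230,330,205,248,.04,.07,(hsv[...,0]>50)&(hsv[...,0]<90)&(hsv[...,1]>90))
box('flange',225,360,200,250,.006,.02)
box('fcap',244,270,210,236,.08)
box('gauge',270,320,200,240,.12)
box('fin',322,360,210,235,.085)
box('lcap',262,290,282,306,.025)
yl=(hsv[...,0]>22)&(hsv[...,0]<36)&(hsv[...,1]>150)&(hsv[...,2]>100)
box('pocket',150,185,260,295,-1,1,yl)
box('case',90,205,215,306,.05)
box('green',430,462,228,262,.08,1,(hsv[...,0]>45)&(hsv[...,0]<85)&(hsv[...,1]>120))
box('red',468,500,235,270,.08,1,((hsv[...,0]<8)|(hsv[...,0]>172))&(hsv[...,1]>120))
box('rackedge',410,500,225,280,.06,.085)
# side: scene cam gauge / green
hs=cv2.cvtColor(sc['im'],cv2.COLOR_RGB2HSV)
def sbox(n,u0,u1,v0,v1,c,zmin=.0):
    p=Ws[v0:v1,u0:u1][c[v0:v1,u0:u1]];p=p[p[:,2]>zmin];print('S',n,len(p),p.mean(0).round(4),p.min(0).round(3),p.max(0).round(3))
sbox('gaugeblue',325,362,195,235,(hs[...,0]>105)&(hs[...,0]<130)&(hs[...,1]>120))
sbox('green',215,255,283,330,(hs[...,0]>45)&(hs[...,0]<85)&(hs[...,1]>120),.02)
a=np.vstack([cv2.resize(sc['im'][190:290,290:410],(480,400),interpolation=cv2.INTER_CUBIC),cv2.resize(sc['im'][280:370,165:285],(480,360),interpolation=cv2.INTER_CUBIC)][:1])
b=cv2.resize(sc['im'][275:375,170:270],(400,400),interpolation=cv2.INTER_CUBIC)
save(np.hstack([a[:,:400],b]),'crop1.png')
E
```

```text
table 1499 mean [ 0.3584 -0.0383  0.0009] bbmid [ 0.3583 -0.0385  0.0008] zmax 0.008 rect 65 109 89.4
block 906 mean [0.5753 0.0501 0.0509] bbmid [0.579  0.0385 0.0514] zmax 0.058 rect 59 166 0.3
flange 1766 mean [0.5715 0.0044 0.0131] bbmid [0.5831 0.0117 0.013 ] zmax 0.02 rect 298 112 89.4
fcap 184 mean [0.5784 0.0837 0.0878] bbmid [0.5784 0.0837 0.0873] zmax 0.095 rect 31 30 44.9
gauge 535 mean [ 0.5771 -0.0016  0.1499] bbmid [ 0.5791 -0.0014  0.1417] zmax 0.163 rect 31 63 10.4
fin 85 mean [ 0.5794 -0.0921  0.0953] bbmid [ 0.5797 -0.0899  0.0924] zmax 0.1 rect 5 67 0.2
lcap 168 mean [0.4263 0.0483 0.0326] bbmid [0.4266 0.0489 0.0317] zmax 0.037 rect 29 31 45.4
pocket 333 mean [0.4671 0.2919 0.0194] bbmid [0.4658 0.2876 0.0336] zmax 0.055 rect 48 46 89.2
case 7511 mean [0.5006 0.34   0.0564] bbmid [0.4992 0.3389 0.0609] zmax 0.072 rect 226 181 87.9
green 125 mean [ 0.5242 -0.3135  0.1057] bbmid [ 0.5249 -0.3133  0.1038] zmax 0.122 rect 23 41 76.5
red 173 mean [ 0.5082 -0.391   0.1044] bbmid [ 0.5053 -0.3911  0.1028] zmax 0.12 rect 24 41 76.3
rackedge 215 mean [ 0.5165 -0.3468  0.0733] bbmid [ 0.5175 -0.3526  0.0724] zmax 0.085 rect 159 21 76.2
S gaugeblue 251 [ 0.5801 -0.0196  0.1463] [ 0.565 -0.038  0.115] [0.594 0.01  0.162]
S green 327 [ 0.5247 -0.3161  0.0915] [ 0.502 -0.334  0.058] [ 0.544 -0.3    0.12 ]
```

View pics/crop1.png

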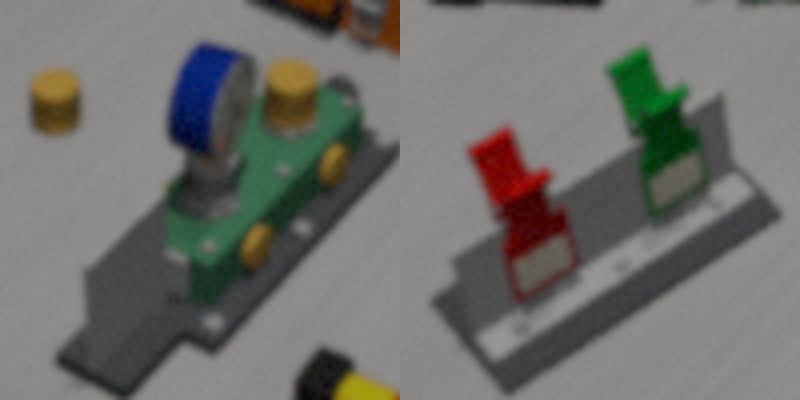

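The crop shows the gauge's plain blue back towards the camera and the tag on the rack's far (+x) side. The block is square to the world axes, and the measured heights match the given sizes. Next I'll move above the gauge.

```bash
cat >> h.py <<'E'
def go(x,y,z,yaw,s=None,end=None):
    "shift in tool axes (mm) and spin (deg) to bring TCP to x,y,z with tool y along yaw (deg)"
    s=s or get_state(); M=R.from_rotvec(s['tool_rot']).as_matrix()
    d=M.T@(np.array([x,y,z])-s['position'])*1000
    cur=np.degrees(np.arctan2(M[1,1],M[0,1])); sp=(-(yaw-cur)+90)%180-90
    print('t',round(s['time'],2),'pos',np.round(s['position'],4),'tilt',M[:,2].round(3)[:2],'yaw',cur.round(1),'| d',d.round(1),'spin',sp.round(1),'j7',round(s['joint_positions'][6],2),'F',np.round(s['ft_force'],1),'w',round(s['grip_width']*87,1),'gf',round(s['grip_force'],1))
E
python3 -c "
from h import *
go(.579,-.0015,.24,10.4)"
```

```text
t 0.1 pos [0.1467 0.6327 0.2355] tilt [-0.    -0.002] yaw 76.9 | d [-564.3 -520.2   -3.5] spin 66.5 j7 -0.06 F [-0.7  0.3 -0.4] w 87.2 gf 0.0
```

Call:
arm_command([
  [87,-141,-130,0,0],
  [87,-141,-130,0,0],
  [87,-141,-130,0,0],
  [87,-141,-130,0,0],
  [87,-141,-130,0,0],
], newtons=45)

```text
time: 0.52
position: [0.2581, 0.4704, 0.2362]
tool_rot: [0.364, 3.119, -0.003]
ft_force: [0.2, 1.5, -0.6]
grip_width: 0.994
grip_force: 0.0
```

Call:
arm_command([
  [87,-141,-130,0,0],
  [87,-141,-130,0,0],
  [87,-141,-130,0,0],
  [87,-141,-130,0,0],
  [87,-141,-130,0,0],
])

```text
time: 0.93
position: [0.3653, 0.3116, 0.2364]
tool_rot: [0.364, 3.12, -0.002]
ft_force: [0.2, 0.2, -0.5]
grip_width: 0.996
grip_force: 0.0
```

```bash
python3 -c "
from h import *
go(.579,-.0015,.24,10.4)"
```

```text
t 0.93 pos [0.3653 0.3116 0.2364] tilt [ 0.001 -0.001] yaw 76.7 | d [-280.1 -255.4   -3. ] spin 66.3 j7 0.57 F [ 0.2  0.2 -0.5] w 86.7 gf 0.0
```

```bash
python3 - <<'E'
from h import *
im=snap('wrist');save(im,'w1.png');z=load('wrist');print(z['E'].round(3).tolist())
hsv=cv2.cvtColor(im,cv2.COLOR_RGB2HSV);W=cloud(z)
m=(hsv[...,0]>22)&(hsv[...,0]<36)&(hsv[...,1]>150)&(hsv[...,2]>80)&(W[...,2]<.03)
n,l,st,c=cv2.connectedComponentsWithStats(m.astype(np.uint8))
for i in range(1,n):
    if st[i,4]>200:
        p=W[l==i];p=p[~np.isnan(p[:,0])];print(st[i],p.mean(0).round(4),cv2.minAreaRect(p[:,:2].astype(np.float32)*1000), np.percentile(p,[1,99],axis=0).round(4))
E
```

```text
[[0.232, 0.929, 0.287, 0.286], [0.973, -0.221, -0.069, 0.331], [-0.0, 0.296, -0.955, 0.384], [0.0, 0.0, 0.0, 1.0]]
[ 298  291   47   31 1018] [0.4717 0.2906 0.0169] ((472.1824035644531, 290.3522644042969), (43.781951904296875, 29.62706756591797), 87.21952819824219) [[0.4582 0.2693 0.0153]
 [0.486  0.3118 0.0187]]
```

View pics/w1.png

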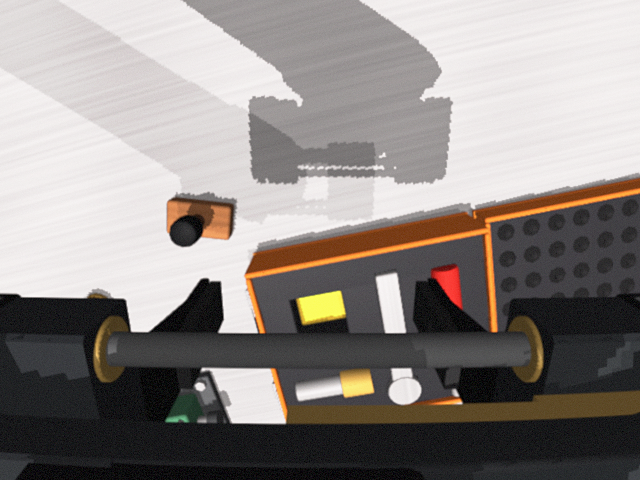

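The wrist picture shows the yellow pocket floor at (322,307). Its near side is hidden by the foam edge, so I'll take the pocket's outline at the level of the foam top.

```bash
python3 - <<'E'
from h import *
for n in ('wrist','top'):
    z=load(n);W=cloud(z);d=z['d']
    # intersect every pixel ray with foam top plane z=.053
    o=z['E'][:3,3]; P=o+(W-o)*((.053-o[2])/(W[...,2]-o[2]))[...,None]
    m=(W[...,2]<.046)&(abs(P[...,0]-.466)<.034)&(abs(P[...,1]-.291)<.036)
    l=cv2.connectedComponentsWithStats(m.astype(np.uint8))
    i=1+np.argmax(l[2][1:,4]); p=P[l[1]==i]
    print(n,len(p),p.mean(0).round(4),cv2.minAreaRect(p[:,:2].astype(np.float32)*1000),np.percentile(p,[1,99],axis=0).round(4)[:,:2].tolist())
go(.579,-.0015,.24,10.4)
E
```

```text
wrist 1904 [0.4607 0.2917 0.053 ] ((462.9874572753906, 290.4193115234375), (46.793514251708984, 44.456199645996094), 88.14645385742188) [[0.4411, 0.2681], [0.4836, 0.3134]]
top 450 [0.4678 0.2874 0.053 ] ((467.71673583984375, 287.6080627441406), (46.295616149902344, 45.59705352783203), 89.55366516113281) [[0.4449, 0.2645], [0.4906, 0.3099]]
t 0.98 pos [0.368  0.3081 0.2365] tilt [ 0.002 -0.003] yaw 76.4 | d [-278.1 -251.1   -2.2] spin 66.0 j7 0.57 F [ 2.2 -3.8 -0.6] w 86.6 gf 0.0
```

Call:
arm_command([
  [87,-140,-128,0,0],
  [87,-140,-128,0,0],
  [87,-140,-128,0,0],
  [87,-140,-128,0,0],
  [87,-140,-128,0,0],
])

```text
time: 1.4
position: [0.4723, 0.1551, 0.2366]
tool_rot: [0.365, 3.119, -0.002]
ft_force: [-0.4, -1.6, 0.8]
grip_width: 0.998
grip_force: 0.0
```

Call:
arm_command([
  [87,-140,-127,0,6],
  [87,-140,-127,0,12],
  [87,-140,-127,0,20],
  [87,-140,-127,0,27],
  [87,-140,-127,0,34],
])

```text
time: 1.82
position: [0.5795, -0.0005, 0.2365]
tool_rot: [1.256, 2.877, -0.003]
ft_force: [0.1, -0.4, -0.6]
grip_width: 0.998
grip_force: 0.0
```

Call:
arm_command([
  [87,0,0,0,7],
  [87,0,0,0,14],
  [87,0,0,0,21],
  [87,0,0,0,28],
  [87,0,0,0,33],
])

```text
time: 2.23
position: [0.5778, 0.005, 0.236]
tool_rot: [-2.016, -2.409, 0.001]
ft_force: [0.2, 0.0, 0.4]
grip_width: 1.0
grip_force: 0.0
```

```bash
python3 - <<'E'
from h import *
go(.579,-.0015,.24,10.4)
im=snap('wrist');save(im,'w2.png');z=load('wrist');W=cloud(z)
p=W[W[...,2]>.115]; p=p[(abs(p[:,0]-.579)<.05)&(abs(p[:,1])<.05)&(p[:,2]<.175)]
print(len(p),p.mean(0),cv2.minAreaRect(p[:,:2].astype(np.float32)*1000))
for lo,hi in((.115,.13),(.13,.145),(.145,.165)):
    q=p[(p[:,2]>lo)&(p[:,2]<hi)]; print(lo,len(q),len(q)>5 and cv2.minAreaRect(q[:,:2].astype(np.float32)*1000))
E
```

```text
t 2.23 pos [0.5778 0.005  0.236 ] tilt [-0.001 -0.   ] yaw 10.1 | d [-6.6  0.  -4. ] spin -0.3 j7 0.22 F [0.2 0.  0.4] w 87.0 gf 0.0
4332 [0.57649854 0.00815479 0.14993138] ((577.7554321289062, 1.47003173828125), (30.365299224853516, 60.70345687866211), 10.445870399475098)
0.115 140 ((572.6580200195312, 29.775524139404297), (29.156728744506836, 3.3544232845306396), 9.22906494140625)
0.13 759 ((577.8793334960938, 1.4201622009277344), (29.929994583129883, 60.67117691040039), 10.148923873901367)
0.145 3433 ((577.9006958007812, 0.9032649993896484), (30.39520263671875, 50.42179489135742), 10.158254623413086)
```

View pics/w2.png

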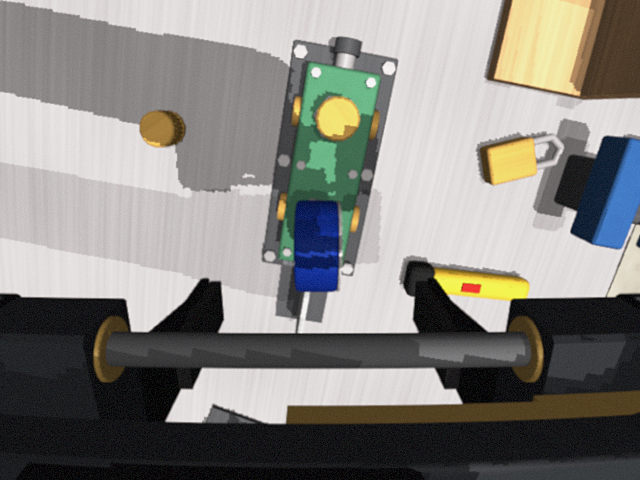

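The wrist picture shows the gauge dial at (317,245), centred between the fingers and square to them. I'll lower onto it and grip.

Call:
arm_command([
  [70,-5,-0.5,40,0],
  [70,-5,-0.5,75,0],
  [70,-5,-0.5,100,0],
  [70,-5,-0.5,114,0],
  [70,-5,-0.5,114,0],
])

```text
time: 2.7
position: [0.5755, 0.0, 0.1185]
tool_rot: [-2.004, -2.413, 0.009]
ft_force: [-0.5, 0.4, -0.0]
grip_width: 0.815
grip_force: 0.0
```

Call:
arm_command([
  [0,0,0,0,0],
  [0,0,0,0,0],
  [0,0,0,0,0],
  [0,0,0,0,0],
  [0,0,0,0,0],
], newtons=45)

```text
time: 3.12
position: [0.5791, -0.0003, 0.1237]
tool_rot: [2.009, 2.414, 0.003]
ft_force: [-0.1, -0.2, -0.4]
grip_width: 0.512
grip_force: 0.0
```

```bash
python3 - <<'E'
from h import *
go(.578,0,.1215,10.2)
E
```

```text
t 3.12 pos [ 5.791e-01 -3.000e-04  1.237e-01] tilt [0.002 0.001] yaw 10.5 | d [ 0.5 -1.1  2.2] spin 0.3 j7 0.29 F [-0.1 -0.2 -0.4] w 44.5 gf 0.0
```

Call:
arm_command([
  [0,0,0,1,0],
  [0,0,0,1,0],
  [0,0,0,1,0],
  [0,0,0,1,0],
  [0,0,0,1,0],
])

```text
time: 3.53
position: [0.5785, -0.0003, 0.1218]
tool_rot: [2.01, 2.415, 0.001]
ft_force: [-0.7, 0.8, 1.2]
grip_width: 0.343
grip_force: 44.9
```

Call:
arm_command([
  [0,0,0,-3,0],
  [0,0,0,-6,0],
  [0,0,0,-9,0],
  [0,0,0,-12,0],
  [0,0,0,-16,0],
])

```text
time: 3.95
position: [0.5784, -0.0004, 0.1384]
tool_rot: [-2.009, -2.415, -0.0]
ft_force: [0.4, -0.5, -1.5]
grip_width: 0.341
grip_force: 44.9
```

Call:
arm_command([
  [0,0,0,-6,0],
  [0,0,0,-14,0],
  [0,0,0,-24,0],
  [0,0,0,-36,0],
  [0,0,0,-50,0],
])

```text
time: 4.37
position: [0.5782, -0.0005, 0.1888]
tool_rot: [-2.01, -2.414, 0.0]
ft_force: [0.1, 1.1, -2.3]
grip_width: 0.34
grip_force: 44.9
```

```bash
python3 - <<'E'
from h import *
go(.4665,.2872,.19,10.2)
save(np.hstack([snap('scene')[150:330,260:440],snap('wrist')[100:280,150:480]]),'s2.png')
E
```

```text
t 4.37 pos [ 5.782e-01 -5.000e-04  1.888e-01] tilt [-0.  0.] yaw 10.5 | d [303.2 -57.7  -1.1] spin 0.3 j7 0.26 F [ 0.1  1.1 -2.3] w 29.6 gf 44.9
```

View pics/s2.png

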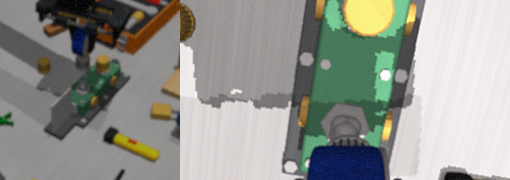

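The gauge is off: the force reads its weight of about 2.3 N and the bare nipple shows at (345,125). Now I'll carry it to the pocket.

Call:
arm_command([
  [0,30,-6,-2,0],
  [0,70,-13,-2,0],
  [0,110,-21,-2,0],
  [0,150,-29,-2,0],
  [0,190,-36,-2,0],
])

```text
time: 4.88
position: [0.5073, 0.1813, 0.1896]
tool_rot: [-2.01, -2.414, -0.001]
ft_force: [0.9, 0.5, -2.3]
grip_width: 0.342
grip_force: 44.9
```

Call:
arm_command([
  [0,38,-7,0,0],
  [0,75,-14,0,0],
  [0,100,-19,0,0],
  [0,113,-21.5,0,0],
  [0,113,-21.5,0,0],
])

```text
time: 5.3
position: [0.4648, 0.2909, 0.1892]
tool_rot: [-2.001, -2.42, -0.0]
ft_force: [-0.7, 0.1, -2.6]
grip_width: 0.341
grip_force: 44.9
```

```bash
python3 - <<'E'
from h import *
go(.4665,.2872,.0838,10.2)
im=snap('wrist');z=load('wrist');W=cloud(z);go(.4665,.2872,.0838,10.2)
o=z['E'][:3,3]; P=o+(W-o)*((.053-o[2])/(W[...,2]-o[2]))[...,None]
m=(W[...,2]<.046)&(abs(P[...,0]-.466)<.034)&(abs(P[...,1]-.289)<.036)
l=cv2.connectedComponentsWithStats(m.astype(np.uint8))
i=1+np.argmax(l[2][1:,4]); p=P[l[1]==i]
print(len(p),l[2][i],cv2.minAreaRect(p[:,:2].astype(np.float32)*1000),np.percentile(p,[1,99],axis=0).round(4)[:,:2].tolist())
save(im,'w3.png')
E
```

```text
t 5.3 pos [0.4648 0.2909 0.1892] tilt [-0.001  0.001] yaw 10.8 | d [ -4.    1.1 105.4] spin 0.6 j7 -0.36 F [-0.7  0.1 -2.6] w 29.7 gf 44.9
t 5.35 pos [0.4663 0.2879 0.1893] tilt [-0.    -0.001] yaw 10.6 | d [-6.000e-01  1.000e-01  1.055e+02] spin 0.4 j7 -0.36 F [ 0.3 -0.8 -3.1] w 29.7 gf 44.9
2691 [ 283  191   74   56 2691] ((464.9839782714844, 293.1649169921875), (43.28120422363281, 46.91041946411133), 88.03533935546875) [[0.4418, 0.2757], [0.4881, 0.3146]]
```

View pics/w3.png

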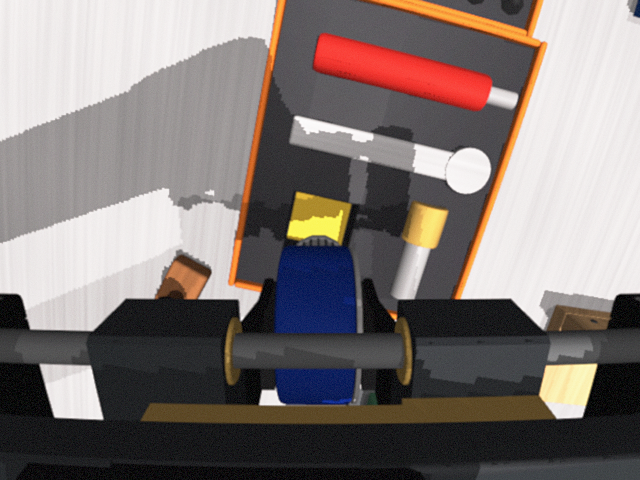

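The wrist picture shows the gauge above the pocket, with the yellow floor at (318,215) just ahead. The recomputed pocket centre agrees with the TCP to 1–2 mm. I'll lower it, slowly at the end.

Call:
arm_command([
  [0,0.5,-0.5,25,0],
  [0,0.5,-0.5,50,0],
  [0,0.5,-0.5,72,0],
  [0,0.5,-0.5,86,0],
  [0,0.5,-0.5,92,0],
])

```text
time: 5.77
position: [0.4663, 0.2836, 0.0952]
tool_rot: [2.014, 2.41, -0.007]
ft_force: [-0.4, -1.1, -2.2]
grip_width: 0.345
grip_force: 44.9
```

Call:
arm_command([
  [0,0,0,3,0],
  [0,0,0,6,0],
  [0,0,0,8,0],
  [0,0,0,10,0],
  [0,0,0,11,0],
])

```text
time: 6.18
position: [0.4668, 0.2877, 0.0872]
tool_rot: [2.01, 2.414, 0.002]
ft_force: [-0.3, 0.5, -2.9]
grip_width: 0.343
grip_force: 44.9
```

Call:
arm_command([
  [0,0,0,1,0],
  [0,0,0,1.5,0],
  [0,0,0,2,0],
  [0,0,0,2,0],
  [0,0,0,2,0],
])

```text
time: 6.6
position: [0.4663, 0.2876, 0.0846]
tool_rot: [-2.009, -2.415, -0.0]
ft_force: [0.4, 0.8, -2.3]
grip_width: 0.339
grip_force: 44.9
```

```bash
python3 - <<'E'
from h import *
go(.4655,.2885,.0838,10.2)
E
```

```text
t 6.6 pos [0.4663 0.2876 0.0846] tilt [0. 0.] yaw 10.5 | d [ 1.  -0.6  0.8] spin 0.3 j7 -0.32 F [ 0.4  0.8 -2.3] w 29.5 gf 44.9
```

Call:
arm_command([
  [0,0,0,0.7,0],
  [0,0,0,1.2,0],
  [0,0,0,1.6,0],
  [0,0,0,1.6,0],
  [0,0,0,1.6,0],
])

```text
time: 7.02
position: [0.4664, 0.2876, 0.0837]
tool_rot: [-2.01, -2.415, -0.001]
ft_force: [-1.9, -1.7, 5.2]
grip_width: 0.345
grip_force: 44.9
```

Call:
arm_command([
  [0,0,0,0.5,0],
  [0,0,0,1,0],
  [0,0,0,1,0],
  [0,0,0,1,0],
  [0,0,0,1,0],
])

```text
time: 7.43
position: [0.4664, 0.2877, 0.0836]
tool_rot: [-2.009, -2.414, -0.001]
ft_force: [-4.4, -1.6, 11.5]
grip_width: 0.341
grip_force: 44.9
```

The gauge rests on the floor. I'll release it, rise, and head for the loose cap.

Call:
arm_command([
  [60,0,0,-1,0],
  [60,0,0,-1,0],
  [60,0,0,-1,0],
  [60,0,0,-1,0],
  [60,0,0,-1,0],
])

```text
time: 7.85
position: [0.4662, 0.2875, 0.0827]
tool_rot: [2.01, 2.415, -0.0]
ft_force: [-0.1, -0.4, 0.1]
grip_width: 0.626
grip_force: 0.0
```

Call:
arm_command([
  [66,0,0,-10,0],
  [66,0,0,-40,0],
  [66,0,0,-75,0],
  [66,0,0,-100,0],
  [66,0,0,-110,0],
])

```text
time: 8.27
position: [0.4683, 0.2886, 0.1979]
tool_rot: [2.009, 2.413, 0.011]
ft_force: [0.4, 1.0, 0.3]
grip_width: 0.754
grip_force: 0.0
```

```bash
python3 - <<'E'
from h import *
go(.4265,.0485,.12,10.2)
E
```

```text
t 8.27 pos [0.4683 0.2886 0.1979] tilt [0.005 0.005] yaw 10.4 | d [-228.8  -85.1   76.5] spin 0.2 j7 -0.37 F [0.4 1.  0.3] w 65.6 gf 0.0
```

Call:
arm_command([
  [66,-39,-14,0,0],
  [66,-78,-28,0,0],
  [66,-116,-42,0,0],
  [66,-154,-56,20,0],
  [66,-192,-69,40,0],
])

```text
time: 8.68
position: [0.4342, 0.0906, 0.1562]
tool_rot: [2.009, 2.414, 0.004]
ft_force: [0.7, -0.6, -0.5]
grip_width: 0.76
grip_force: 0.0
```

Call:
arm_command([
  [66,-20,-7,10,0],
  [66,-35,-13,30,0],
  [66,-35,-13,40,0],
  [66,-35,-13,40,0],
  [66,-35,-13,40,0],
])

```text
time: 9.1
position: [0.4276, 0.0562, 0.1158]
tool_rot: [-2.009, -2.415, 0.001]
ft_force: [0.1, 0.7, -0.6]
grip_width: 0.756
grip_force: 0.0
```

```bash
python3 - <<'E'
from h import *
go(.4265,.0485,.019,10.2)
im=snap('wrist');z=load('wrist');W=cloud(z)
m=(W[...,2]>.02)&(W[...,2]<.036)&(np.hypot(W[...,0]-.4265,W[...,1]-.0485)<.03)
p=W[m];print(len(p),p.mean(0).round(4));q=p[p[:,2]>.028]
print(cv2.minEnclosingCircle(q[:,:2].astype(np.float32)*1000),np.percentile(q,[1,50,99],axis=0).round(4).tolist())
# port and fitted cap, if in view
m=(W[...,2]>.062)&(W[...,2]<.084)&(np.hypot(W[...,0]-.578,W[...,1])<.02);print('nipple',m.sum(),m.any() and W[m].mean(0))
E
```

```text
t 9.1 pos [0.4276 0.0562 0.1158] tilt [-0.001 -0.   ] yaw 10.5 | d [-7.3 -2.4 96.8] spin 0.3 j7 -0.05 F [ 0.1  0.7 -0.6] w 65.8 gf 0.0
2035 [0.4248 0.0516 0.0304]
((425.2618713378906, 49.84006118774414), 16.13265037536621) [[0.4103, 0.0357, 0.0287], [0.4249, 0.0507, 0.031], [0.4397, 0.0649, 0.0326]]
nipple 0 False
```

Call:
arm_command([
  [66,-6.5,-3,30,0],
  [66,-6.5,-3,60,0],
  [66,-6.5,-3,82,0],
  [66,-6.5,-3,94,0],
  [66,-6.5,-3,97,0],
])

```text
time: 9.57
position: [0.4252, 0.0493, 0.0176]
tool_rot: [-2.006, -2.416, 0.004]
ft_force: [-0.3, -0.0, 0.3]
grip_width: 0.754
grip_force: 0.0
```

Call:
arm_command([
  [0,0,0,0,0],
  [0,0,0,0,0],
  [0,0,0,0,0],
  [0,0,0,0,0],
  [0,0,0,0,0],
], newtons=40)

```text
time: 9.98
position: [0.4267, 0.0488, 0.0198]
tool_rot: [2.009, 2.415, 0.003]
ft_force: [-0.9, 0.2, 1.2]
grip_width: 0.463
grip_force: 0.0
```

Call:
arm_command([
  [0,0,0,0,0],
  [0,0,0,0,0],
  [0,0,0,0,0],
  [0,0,0,0,0],
  [0,0,0,0,0],
])

```text
time: 10.4
position: [0.4264, 0.0486, 0.0194]
tool_rot: [-2.01, -2.415, -0.001]
ft_force: [-0.9, 0.7, 6.4]
grip_width: 0.364
grip_force: 40.0
```

```bash
python3 - <<'E'
from h import *
go(.4265,.0485,.019,10.2)
E
```

```text
t 10.4 pos [0.4264 0.0486 0.0194] tilt [0.001 0.001] yaw 10.5 | d [-0.1  0.1  0.4] spin 0.3 j7 0.09 F [-0.9  0.7  6.4] w 31.7 gf 40.0
```

Call:
arm_command([
  [0,0,0,-20,0],
  [0,0,0,-55,0],
  [0,0,0,-95,0],
  [0,0,0,-130,0],
  [0,0,0,-140,0],
])

```text
time: 10.82
position: [0.4288, 0.0489, 0.1638]
tool_rot: [2.008, 2.412, 0.012]
ft_force: [1.2, -0.6, -0.9]
grip_width: 0.368
grip_force: 40.0
```

Call:
arm_command([
  [0,-17,33,0,0],
  [0,-34,66,0,0],
  [0,-51,98,0,0],
  [0,-68,130,0,0],
  [0,-74,140,0,0],
])

```text
time: 11.23
position: [0.5807, -0.0007, 0.1575]
tool_rot: [2.008, 2.411, -0.003]
ft_force: [-0.1, 0.4, -0.6]
grip_width: 0.367
grip_force: 40.0
```

Call:
arm_command([
  [0,0,0,0,0],
  [0,0,0,0,0],
])

```text
time: 11.4
position: [0.5763, 0.0004, 0.1574]
tool_rot: [-2.01, -2.413, 0.005]
ft_force: [-0.6, -0.5, -1.1]
grip_width: 0.363
grip_force: 40.0
```

```bash
python3 - <<'E'
from h import *
go(.578,0,.1,10.2)
im=snap('wrist');z=load('wrist');W=cloud(z)
def circ(n,c,lo,hi,r=.024):
    m=(W[...,2]>lo)&(W[...,2]<hi)&(np.hypot(W[...,0]-c[0],W[...,1]-c[1])<r); p=W[m]
    if len(p)<10: return print(n,len(p))
    print(n,len(p),p.mean(0).round(4),'circ',np.round(cv2.minEnclosingCircle(p[:,:2].astype(np.float32)*1000)[0],1),np.round(cv2.minEnclosingCircle(p[:,:2].astype(np.float32)*1000)[1],1),np.percentile(p,[2,98],axis=0).round(4).tolist())
circ('nip',(.578,0),.062,.085); circ('niptop',(.578,0),.075,.085); circ('hex',(.578,0),.0525,.0575,.024); circ('fcap',(.578,.084),.082,.095)
circ('held',(.578,0),.11,.16,.03)
save(im[150:400,120:520],'w4.png')
E
```

```text
t 11.4 pos [5.763e-01 4.000e-04 1.574e-01] tilt [-0.003 -0.002] yaw 10.4 | d [-0.6  1.8 57.4] spin 0.2 j7 0.3 F [-0.6 -0.5 -1.1] w 31.6 gf 40.0
nip 1029 [0.5773 0.0033 0.0731] circ [577.7   0.9] 12.2 [[0.5676, -0.0075, 0.0651], [0.5878, 0.0112, 0.0795]]
niptop 425 [0.5776 0.0014 0.0774] circ [577.9   0.7] 8.1 [[0.5711, -0.0051, 0.0751], [0.5843, 0.0074, 0.08]]
hex 922 [0.5767 0.006  0.0541] circ [5.777e+02 3.000e-01] 18.7 [[0.5611, -0.0137, 0.0527], [0.5944, 0.0166, 0.0555]]
fcap 2829 [0.5777 0.0852 0.0861] circ [577.8  85.2] 16.0 [[0.5637, 0.071, 0.0845], [0.5918, 0.0992, 0.0876]]
held 2325 [0.5737 0.013  0.1503] circ [573.9  12. ] 24.8 [[0.5507, 0.0048, 0.1388], [0.597, 0.0177, 0.1597]]
```

View pics/w4.png

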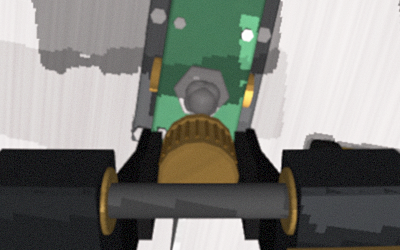

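The wrist picture shows the held cap with the nipple just ahead at crop (200,95). The port measures (0.5778, 0.0004), so I'll centre on it and lower to just above.

Call:
arm_command([
  [0,-0.5,0,20,0],
  [0,-0.5,0,40,0],
  [0,-0.5,0,50,0],
  [0,-0.5,0,50,0],
  [0,-0.5,0,50,0],
])

```text
time: 11.87
position: [0.5763, 0.0011, 0.1089]
tool_rot: [-2.008, -2.414, 0.0]
ft_force: [0.1, -1.1, -1.0]
grip_width: 0.364
grip_force: 40.0
```

Call:
arm_command([
  [0,0,0,0,0],
  [0,0,0,0,0],
])

```text
time: 12.03
position: [0.5779, 0.0007, 0.1103]
tool_rot: [2.009, 2.414, 0.003]
ft_force: [0.5, -0.6, -1.7]
grip_width: 0.366
grip_force: 40.0
```

```bash
python3 - <<'E'
from h import *
go(.578,-.0008,.0894,10.2)
E
```

```text
t 12.03 pos [0.5779 0.0007 0.1103] tilt [0.002 0.001] yaw 10.5 | d [-1.5 -0.2 20.9] spin 0.3 j7 0.33 F [ 0.5 -0.6 -1.7] w 31.8 gf 40.0
```

Call:
arm_command([
  [0,-1.3,0,4,0],
  [0,-1.3,0,9,0],
  [0,-1.3,0,14,0],
  [0,-1.3,0,18,0],
  [0,-1.3,0,20,0],
])

```text
time: 12.45
position: [0.5784, -0.0008, 0.0893]
tool_rot: [2.009, 2.414, 0.002]
ft_force: [-1.2, 0.1, 9.8]
grip_width: 0.367
grip_force: 40.0
```

Call:
arm_command([
  [0,0,0,1,0],
  [0,0,0,2,0],
  [0,0,0,3,0],
  [0,0,0,4,0],
  [0,0,0,5,0],
])

```text
time: 12.87
position: [0.5786, -0.0009, 0.085]
tool_rot: [2.009, 2.413, 0.003]
ft_force: [1.0, 0.3, 3.4]
grip_width: 0.365
grip_force: 40.0
```

Call:
arm_command([
  [0,0,0,3,0],
  [0,0,0,6,0],
  [0,0,0,8,0],
  [0,0,0,9,0],
  [0,0,0,10,0],
])

```text
time: 13.28
position: [0.5778, -0.0008, 0.0744]
tool_rot: [2.009, 2.415, 0.001]
ft_force: [-0.8, -0.2, 9.7]
grip_width: 0.372
grip_force: 40.0
```

Call:
arm_command([
  [0,0,0,0.5,0],
  [0,0,0,1,0],
  [0,0,0,1.5,0],
  [0,0,0,2,0],
  [0,0,0,2,0],
])

```text
time: 13.7
position: [0.5779, -0.0008, 0.0744]
tool_rot: [-2.01, -2.414, -0.002]
ft_force: [-2.7, 0.0, 17.1]
grip_width: 0.367
grip_force: 40.0
```

The cap seated home: it stopped at 0.0744, as computed, and pressing up to 17 N moved it no further. I'll release, rise, and head for the green clip.

Call:
arm_command([
  [60,0,0,-2.5,0],
  [60,0,0,-2.5,0],
  [60,0,0,-2.5,0],
  [60,0,0,-2.5,0],
  [60,0,0,-2.5,0],
])

```text
time: 14.12
position: [0.5767, -0.0006, 0.0738]
tool_rot: [-2.009, -2.414, 0.002]
ft_force: [-0.0, -0.3, -0.1]
grip_width: 0.642
grip_force: 0.0
```

Call:
arm_command([
  [66,0,0,-20,0],
  [66,0,0,-55,0],
  [66,0,0,-90,0],
  [66,0,0,-125,0],
  [66,0,0,-130,0],
])

```text
time: 14.53
position: [0.5805, -0.0011, 0.2104]
tool_rot: [2.006, 2.41, 0.011]
ft_force: [1.1, -0.0, 0.7]
grip_width: 0.753
grip_force: 0.0
```

```bash
python3 - <<'E'
from h import *
im=snap('wrist');z=load('wrist');W=cloud(z)
for c in ((.578,0),(.578,.085)):
    m=(W[...,2]>.08)&(W[...,2]<.11)&(np.hypot(W[...,0]-c[0],W[...,1]-c[1])<.022); p=W[m];print(len(p),len(p)>9 and (p.mean(0).round(4),cv2.minEnclosingCircle(p[:,:2].astype(np.float32)*1000)))
go(.524,-.305,.2,-12.7)
E
```

```text
1477 (array([0.5772, 0.0013, 0.0859]), ((577.5023803710938, 0.5606213808059692), 16.03470230102539))
1841 (array([0.5777, 0.0851, 0.0861]), ((577.6807250976562, 84.96565246582031), 16.21338653564453))
t 14.58 pos [ 0.5799 -0.0009  0.2088] tilt [0.007 0.002] yaw 10.5 | d [-288.9 -110.2    7.9] spin 23.2 j7 0.28 F [0.5 0.4 0.1] w 66.0 gf 0.0
```

Call:
arm_command([
  [66,-38,-14,0,0],
  [66,-76,-28,0,0],
  [66,-114,-43,0,0],
  [66,-152,-57,0,0],
  [66,-189,-71,0,0],
])

```text
time: 15.0
position: [0.5404, -0.2008, 0.2029]
tool_rot: [-2.008, -2.414, 0.001]
ft_force: [0.8, -0.1, 0.2]
grip_width: 0.758
grip_force: 0.0
```

Call:
arm_command([
  [66,-38,-14,0,6],
  [66,-76,-28,0,12],
  [66,-98,-37,0,18],
  [66,-98,-37,0,23],
  [66,-98,-37,0,23],
])

```text
time: 15.42
position: [0.5213, -0.3046, 0.2027]
tool_rot: [-2.456, -1.956, 0.004]
ft_force: [0.4, 0.4, -0.7]
grip_width: 0.761
grip_force: 0.0
```

Call:
arm_command([
  [66,0,0,0,0],
  [66,0,0,0,0],
])

```text
time: 15.58
position: [0.5236, -0.3008, 0.2033]
tool_rot: [-2.445, -1.97, 0.0]
ft_force: [-0.4, 0.2, 0.0]
grip_width: 0.759
grip_force: 0.0
```

```bash
python3 - <<'E'
from h import *
go(.524,-.3135,.106,-12.7)
im=snap('wrist');z=load('wrist');W=cloud(z);hsv=cv2.cvtColor(im,cv2.COLOR_RGB2HSV)
g=(hsv[...,0]>45)&(hsv[...,0]<85)&(hsv[...,1]>100)
near=(np.hypot(W[...,0]-.524,W[...,1]+.313)<.05)
for lo,hi in((.03,.08),(.085,.1),(.1,.13),(.11,.13)):
    p=W[g&near&(W[...,2]>lo)&(W[...,2]<hi)]
    print(lo,hi,len(p),len(p)>5 and (p.mean(0).round(4),np.percentile(p,[1,99],axis=0).round(4).tolist(),cv2.minAreaRect(p[:,:2].astype(np.float32)*1000)))
# rack top edge line, away from the clips
m=(W[...,2]>.068)&(W[...,2]<.08)&~g&(W[...,1]<-.26)&(W[...,1]>-.46)&(abs(W[...,0]-.517)<.05)
p=W[m];vx,vy,x0,y0=cv2.fitLine(p[:,:2].astype(np.float32),cv2.DIST_HUBER,0,1e-4,1e-4).ravel();print('edge',len(p),np.degrees(np.arctan2(vy,vx)),x0,y0)
save(im,'w5.png')
E
```

```text
t 15.58 pos [ 0.5236 -0.3008  0.2033] tilt [-0.001  0.001] yaw -12.3 | d [-12.4   3.2  97.3] spin 0.4 j7 0.51 F [-0.4  0.2  0. ] w 66.1 gf 0.0
0.03 0.08 145 (array([ 0.5291, -0.3037,  0.0685]), [[0.5155, -0.3215, 0.0368], [0.5381, -0.2965, 0.0795]], ((526.8426513671875, -309.09716796875), (27.301315307617188, 20.452552795410156), 84.56678771972656))
0.085 0.1 787 (array([ 0.5233, -0.3109,  0.0921]), [[0.5106, -0.3237, 0.0854], [0.536, -0.2981, 0.0998]], ((522.9669799804688, -312.62847900390625), (26.498239517211914, 23.896238327026367), 76.52405548095703))
0.1 0.13 1068 (array([ 0.5241, -0.311 ,  0.1108]), [[0.502, -0.3268, 0.1002], [0.5446, -0.2962, 0.1151]], ((523.47216796875, -311.73260498046875), (24.308795928955078, 41.490516662597656), 75.87271881103516))
0.11 0.13 822 (array([ 0.5239, -0.3113,  0.1131]), [[0.5017, -0.327, 0.1103], [0.5448, -0.2962, 0.1151]], ((523.3720703125, -311.7073974609375), (24.308795928955078, 41.28400802612305), 75.87271881103516))
edge 936 76.326836 0.51611125 -0.34312275
```

View pics/w5.png

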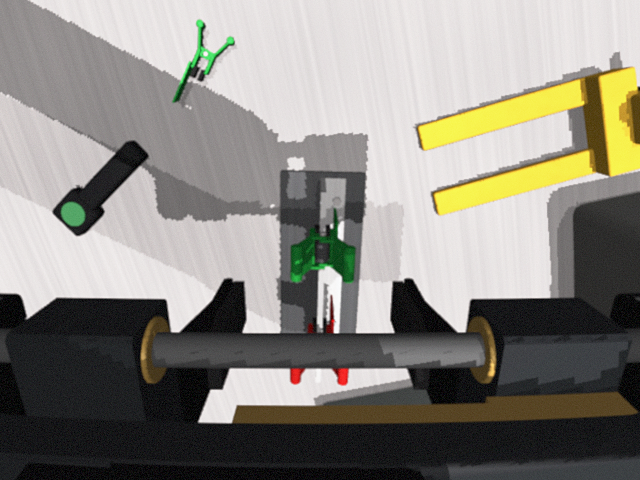

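The wrist picture shows the green clip's rolls at (298,265) and (347,265), with the red clip under the gripper bar at (320,375). The sheet normal is -13.8°. I'll lower over the rolls and squeeze.

Call:
arm_command([
  [66,-12,2.5,20,1.5],
  [66,-12,2.5,45,1.5],
  [66,-12,2.5,70,1.5],
  [66,-12,2.5,88,1.5],
  [66,-12,2.5,97,1.5],
])

```text
time: 16.05
position: [0.5225, -0.3124, 0.1046]
tool_rot: [-2.47, -1.935, 0.002]
ft_force: [0.0, 1.0, -0.1]
grip_width: 0.76
grip_force: 0.0
```

Call:
arm_command([
  [66,0,0,0,0],
  [66,0,0,0,0],
], newtons=22)

```text
time: 16.22
position: [0.5236, -0.3143, 0.1077]
tool_rot: [-2.475, -1.935, -0.0]
ft_force: [-0.0, -0.0, 0.2]
grip_width: 0.762
grip_force: 0.0
```

```bash
python3 - <<'E'
from h import *
go(.5236,-.3131,.106,-13.8)
E
```

```text
t 16.22 pos [ 0.5236 -0.3143  0.1077] tilt [0. 0.] yaw -13.9 | d [ 1.1 -0.3  1.7] spin -0.1 j7 0.57 F [-0.  -0.   0.2] w 66.3 gf 0.0
```

Call:
arm_command([
  [0,1,0,1,0],
  [0,1,0,1,0],
  [0,1,0,1,0],
  [0,1,0,1,0],
  [0,1,0,1,0],
])

```text
time: 16.63
position: [0.5236, -0.3139, 0.1069]
tool_rot: [2.476, 1.933, 0.001]
ft_force: [0.3, -0.2, -0.1]
grip_width: 0.466
grip_force: 8.8
```

Call:
arm_command([
  [0,0,0,0,0],
  [0,0,0,0,0],
  [0,0,0,0,0],
  [0,0,0,0,0],
  [0,0,0,0,0],
])

```text
time: 17.05
position: [0.5233, -0.3138, 0.1063]
tool_rot: [-2.476, -1.933, 0.0]
ft_force: [0.3, 0.2, -1.2]
grip_width: 0.282
grip_force: 22.0
```

```bash
python3 - <<'E'
from h import *
go(.5236,-.3131,.106,-13.8)
E
```

```text
t 17.05 pos [ 0.5233 -0.3138  0.1063] tilt [-0.  0.] yaw -14.0 | d [0.7 0.1 0.3] spin -0.2 j7 0.56 F [ 0.3  0.2 -1.2] w 24.5 gf 22.0
```

Call:
arm_command([
  [0,0,0,-8,0],
  [0,0,0,-20,0],
  [0,0,0,-40,0],
  [0,0,0,-65,0],
  [0,0,0,-90,0],
])

```text
time: 17.47
position: [0.5232, -0.314, 0.1984]
tool_rot: [2.476, 1.933, 0.0]
ft_force: [-0.0, -0.2, -0.4]
grip_width: 0.279
grip_force: 22.0
```

Call:
arm_command([
  [0,0,0,-4,-4],
  [0,0,0,-4,-8],
  [0,0,0,-4,-12],
  [0,0,0,-4,-14],
  [0,0,0,-4,-14],
])

```text
time: 17.88
position: [0.5236, -0.3142, 0.2019]
tool_rot: [2.221, 2.22, 0.002]
ft_force: [0.3, -0.2, -1.0]
grip_width: 0.282
grip_force: 22.0
```

```bash
python3 - <<'E'
from h import *
go(.5785,-.14,.20,0)
s=snap('scene')[240:380,150:330];w=snap('wrist')[200:430,220:430]
save(np.hstack([cv2.resize(s,(514,400)),cv2.resize(w,(280,400))]),'s3.png')
E
```

```text
t 17.88 pos [ 0.5236 -0.3142  0.2019] tilt [ 0.002 -0.   ] yaw -0.0 | d [174.3  54.9   1.9] spin -0.0 j7 0.73 F [ 0.3 -0.2 -1. ] w 24.5 gf 22.0
```

View pics/s3.png

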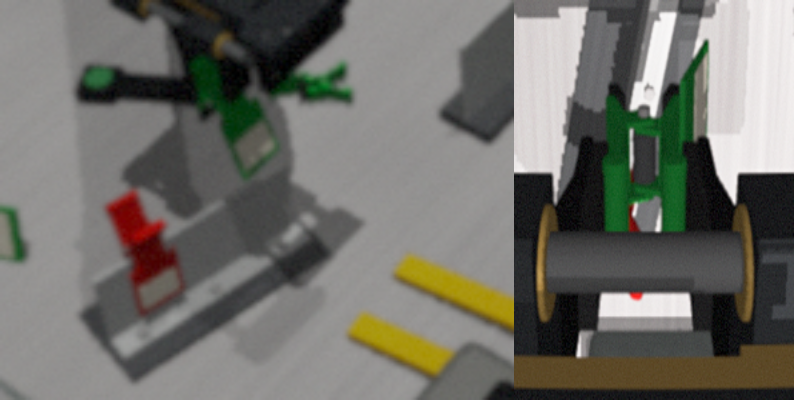

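The clip is free of the rack and upright with its jaws open, and the red clip is undisturbed. Next I'll move near the fin and measure it.

Call:
arm_command([
  [0,34,11,0,0],
  [0,70,22,0,0],
  [0,108,34,0,0],
  [0,146,46,0,0],
  [0,174,55,0,0],
])

```text
time: 18.4
position: [0.5796, -0.1357, 0.2008]
tool_rot: [-2.22, -2.222, -0.003]
ft_force: [0.6, 0.0, -0.2]
grip_width: 0.279
grip_force: 22.0
```

Call:
arm_command([
  [0,0,0,0,0],
  [0,0,0,0,0],
  [0,0,0,0,0],
])

```text
time: 18.65
position: [0.5783, -0.1409, 0.2007]
tool_rot: [2.223, 2.219, -0.001]
ft_force: [0.5, -1.4, -0.1]
grip_width: 0.284
grip_force: 22.0
```

```bash
python3 - <<'E'
from h import *
snap('wrist');z=load('wrist');W=cloud(z)
m=(W[...,2]>.085)&(W[...,2]<.103)&(abs(W[...,0]-.578)<.02)&(W[...,1]<-.04)&(W[...,1]>-.14)
p=W[m];vx,vy,x0,y0=cv2.fitLine(p[:,:2].astype(np.float32),cv2.DIST_HUBER,0,1e-4,1e-4).ravel()
print('fin',len(p),p.mean(0).round(4),np.percentile(p,[2,50,98],axis=0).round(4).tolist(),np.degrees(np.arctan2(vy,vx)))
for c in ((.578,0),(.578,.085)):
    m=(W[...,2]>.08)&(W[...,2]<.11)&(np.hypot(W[...,0]-c[0],W[...,1]-c[1])<.022); p=W[m];print(len(p),len(p)>9 and (p.mean(0).round(4),cv2.minEnclosingCircle(p[:,:2].astype(np.float32)*1000)))
# tool-frame cloud of held clip: width mid along tool y
hsv=cv2.cvtColor(z['im'],cv2.COLOR_RGB2HSV);g=(hsv[...,0]>45)&(hsv[...,0]<85)&(hsv[...,1]>100)&(W[...,2]>.11)&(np.hypot(W[...,0]-.5785,W[...,1]+.14)<.05)
for lo,hi in((.125,.15),(.15,.18),(.18,.2),(.2,.22)):
    q=W[g&(W[...,2]>lo)&(W[...,2]<hi)];print(lo,len(q),len(q)>9 and np.percentile(q,[1,99],axis=0).round(4).tolist())
go(.578,-.09,.126,0)
E
```

```text
fin 733 [ 0.5784 -0.0827  0.0941] [[0.5764, -0.1199, 0.0928], [0.5783, -0.0816, 0.0942], [0.5801, -0.0496, 0.0956]] -89.85932
1866 (array([ 0.5781, -0.003 ,  0.086 ]), ((578.0296630859375, -0.45765456557273865), 16.079500198364258))
0 False
0.125 68 [[0.597, -0.1322, 0.1254], [0.6049, -0.1207, 0.1499]]
0.15 1330 [[0.564, -0.15, 0.1509], [0.5968, -0.1211, 0.1798]]
0.18 508 [[0.5601, -0.1504, 0.1801], [0.5946, -0.1266, 0.1998]]
0.2 1711 [[0.5593, -0.1443, 0.2006], [0.5905, -0.1267, 0.2149]]
t 18.7 pos [ 0.578  -0.1418  0.2008] tilt [ 0.    -0.001] yaw -0.2 | d [51.8 -0.2 74.8] spin -0.2 j7 0.39 F [ 0.2 -0.3 -0.4] w 24.4 gf 22.0
```

Call:
arm_command([
  [0,20,0.2,0,0],
  [0,40,0.2,0,0],
  [0,51,0.2,0,0],
  [0,51,0.2,0,0],
  [0,51,0.2,0,0],
])

```text
time: 19.12
position: [0.5786, -0.0899, 0.2006]
tool_rot: [2.222, 2.22, -0.0]
ft_force: [-0.7, -0.0, -0.6]
grip_width: 0.282
grip_force: 22.0
```

Call:
arm_command([
  [0,0,0,10,0],
  [0,0,0,20,0],
  [0,0,0,30,0],
  [0,0,0,38,0],
  [0,0,0,44,0],
])

```text
time: 19.53
position: [0.5779, -0.0893, 0.1546]
tool_rot: [-2.222, -2.219, 0.003]
ft_force: [0.9, -0.6, -0.5]
grip_width: 0.283
grip_force: 22.0
```

Call:
arm_command([
  [0,0,0,5,0],
  [0,0,0,10,0],
  [0,0,0,15,0],
  [0,0,0,18,0],
  [0,0,0,20,0],
])

```text
time: 19.95
position: [0.5787, -0.0888, 0.1361]
tool_rot: [-2.222, -2.221, 0.0]
ft_force: [0.4, -0.3, -0.5]
grip_width: 0.283
grip_force: 22.0
```

```bash
python3 - <<'E'
from h import *
go(.578,-.09,.126,0)
E
```

```text
t 19.95 pos [ 0.5787 -0.0888  0.1361] tilt [-0.  0.] yaw -0.0 | d [-1.2 -0.7 10.1] spin -0.0 j7 0.33 F [ 0.4 -0.3 -0.5] w 24.6 gf 22.0
```

Call:
arm_command([
  [0,0,0,3,0],
  [0,0,0,6,0],
  [0,0,0,9,0],
  [0,0,0,10,0],
  [0,0,0,10,0],
])

```text
time: 20.37
position: [0.5786, -0.0888, 0.1261]
tool_rot: [-2.222, -2.22, 0.0]
ft_force: [0.4, 0.1, -0.7]
grip_width: 0.283
grip_force: 22.0
```

```bash
python3 - <<'E'
from h import *
go(.578,-.09,.126,0)
E
```

```text
t 20.37 pos [ 0.5786 -0.0888  0.1261] tilt [-0.  0.] yaw -0.0 | d [-1.2 -0.6  0.1] spin -0.0 j7 0.34 F [ 0.4  0.1 -0.7] w 24.6 gf 22.0
```

Call:
arm_command([
  [66,0,0,0,0],
  [66,0,0,0,0],
  [66,0,0,0,0],
  [66,0,0,0,0],
  [66,0,0,0,0],
])

```text
time: 20.78
position: [0.579, -0.0889, 0.1267]
tool_rot: [2.222, 2.221, 0.001]
ft_force: [-0.4, 0.2, 0.4]
grip_width: 0.572
grip_force: 0.0
```

Call:
arm_command([
  [66,0,0,0,0],
  [66,0,0,0,0],
  [66,0,0,0,0],
  [66,0,0,0,0],
  [66,0,0,0,0],
])

```text
time: 21.2
position: [0.5788, -0.0889, 0.1265]
tool_rot: [-2.222, -2.221, -0.0]
ft_force: [0.7, 0.8, 0.1]
grip_width: 0.754
grip_force: 0.0
```

Call:
arm_command([
  [66,0,0,-15,0],
  [66,0,0,-40,0],
  [66,0,0,-70,0],
  [66,0,0,-90,0],
  [66,0,0,-90,0],
])

```text
time: 21.62
position: [0.5813, -0.0897, 0.2211]
tool_rot: [2.219, 2.217, 0.009]
ft_force: [1.0, -0.1, 0.2]
grip_width: 0.762
grip_force: 0.0
```

Call:
arm_command([
  [66,-20,0,0,0],
  [66,-40,0,0,0],
  [66,-50,0,0,0],
  [66,-50,0,0,0],
  [66,-50,0,0,0],
])

```text
time: 22.03
position: [0.5784, -0.139, 0.2159]
tool_rot: [-2.223, -2.218, 0.0]
ft_force: [0.2, -0.2, -0.6]
grip_width: 0.763
grip_force: 0.0
```

```bash
python3 - <<'E'
from h import *
go(.578,-.14,.216,0)
snap('wrist');z=load('wrist');W=cloud(z);hsv=cv2.cvtColor(z['im'],cv2.COLOR_RGB2HSV)
g=(hsv[...,0]>45)&(hsv[...,0]<85)&(hsv[...,1]>100)&(np.hypot(W[...,0]-.578,W[...,1]+.089)<.04)
for lo,hi in((.05,.095),(.095,.12),(.12,.145)):
    q=W[g&(W[...,2]>lo)&(W[...,2]<hi)];print(lo,len(q),len(q)>9 and (np.percentile(q,[1,99],axis=0).round(4).tolist(),cv2.minAreaRect(q[:,:2].astype(np.float32)*1000)))
snap('top');z=load('top');W=cloud(z)
p=W[(W[...,2]>.1)&(W[...,2]<.14)&(np.hypot(W[...,0]-.4665,W[...,1]-.288)<.04)];print('gauge',len(p),p[:,2].max(),cv2.minAreaRect(p[:,:2].astype(np.float32)*1000))
for c in ((.578,0),(.578,.085)):
    p=W[(W[...,2]>.075)&(W[...,2]<.11)&(np.hypot(W[...,0]-c[0],W[...,1]-c[1])<.022)];print('cap',len(p),len(p)>9 and p.mean(0).round(4))
E
```

```text
t 22.03 pos [ 0.5784 -0.139   0.2159] tilt [-0.001  0.001] yaw -0.1 | d [-1.  -0.4 -0.1] spin -0.1 j7 0.38 F [ 0.2 -0.2 -0.6] w 66.4 gf 0.0
0.05 138 ([[0.5729, -0.1044, 0.0618], [0.59, -0.0692, 0.0948]], ((581.4469604492188, -86.9243392944336), (16.93132209777832, 35.39252471923828), 0.41524624824523926))
0.095 1008 ([[0.5668, -0.0985, 0.0973], [0.59, -0.0753, 0.1198]], ((578.7796630859375, -87.55097198486328), (24.771230697631836, 24.48396110534668), 89.67180633544922))
0.12 1276 ([[0.5585, -0.0983, 0.1203], [0.5988, -0.0753, 0.1348]], ((578.7166137695312, -86.88436889648438), (23.566905975341797, 41.02435302734375), 89.65887451171875))
gauge 407 0.12405749928341492 ((468.2755126953125, 285.3731689453125), (30.46184730529785, 58.77534484863281), 10.409040451049805)
cap 188 [ 0.5779 -0.0016  0.0873]
cap 186 [0.5783 0.0836 0.0875]
```

```bash
python3 -c "
from bench import close_job
print(close_job())"
```

```text
the job is handed in; nothing more can be done
None
```

I handed the job in at about 22 s: by the last camera check the gauge stands upright in the pocket, both caps sit level on their ports and the green clip is shut on the tag fin; the judging result was not shown.

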